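# Load the ferrule carrier through the dock's spring gate

### The arm

A 6-joint arm with a two-finger parallel gripper is mounted at the origin on the work surface. World frame = base frame: x ahead of the robot, y to its left, z up, the work surface at z = 0. Lengths are in m, angles in rad, forces in N, time in s.
With the tool pointing down it reaches from about 0.325 to 0.775 m from the base axis. Payload 9.3 kg.
Tool frame: the origin (TCP) lies between the finger pads; the fingertips stand 25 mm ahead of it and the grasp point (between the pads) lies 6 mm ahead of it; y points along the fingers, x is the direction in which the jaws open and shut, and the axes are right-handed (so a half turn about y gives the same grasp; the last joint's range is limited). The gripper opens to 85 mm and grips with 20 to 120 N. Pads are 22 mm wide; open, the fingers measure 114 mm over their backs; the gripper's body (76 mm by 85 mm) begins 54 mm behind the grasp point. The pads swing forward as they close: fully open they stand 13 mm farther back than shut.
Start: joints at [1.156, 0.259, 0.021, 1.334, 0, 1.418], TCP at [0.142, 0.531, 0.256] pointing down, gripper open.
Joint ranges: [-3.04, 3.04], [-0.91, 1.82], [-1.04, 1.36], [-1.92, 1.95], [-1.52, 1.45], [-3.14, 3.14]. Speed limits (rad/s): [2.22, 2.22, 2.79, 3.14, 3.14, 3.14].

### API

Orientations are given as a rotation vector (axis times angle).
In Python, from cell import ctrl, optics gives the robot as it stands.
- The arm moves only by the shell command python3 -m jog 'ROWS' [OPENING] [FORCE]. ROWS is JSON, a list of rows, each an object of numbers: "tx", "ty", "tz": the shift along the tool's x, y, z in mm; "wx", "wy", "wz": the turn, a rotation vector about the tool's x, y, z in rad. In form: [{"tx": .., "ty": .., "tz": .., "wx": .., "wy": .., "wz": ..}, ...]. A call has exactly 8 rows; each row shifts and turns the commanded pose from where the row before left it, along the tool's axes as they then stand; what a row does not reach is not made up. A row lasts 1/8 s, in which the tool goes at most 62.5 mm and 10.7 degrees, less where a joint would pass 70% of its speed; a pose out of reach is approached as far as the arm can. A call is refused whole if a number of a shift passes 62.5 or a number of a turn 0.188, either way. A call with a gripper value outside its range is refused whole. OPENING is the gripper's target within -1 to 1 (shut at 1, half-way at 0, fully open at -1), set as the call begins (- or left out, the last holds). The fingers move at their own pace and stop on an object; FORCE is the grip in N (left out, the last holds). Time passes only in rows, so rows that do not move let the fingers close, or fill a call up. It gives the time, the measured TCP pose, the force and the opening at its end, in the units of the state.
- ctrl.read_state(): the state, without advancing time (a new reading comes with each control period).
- optics.read_camera(name): name is "scene" or "top"; returns a dict with "image" (400x640x3 uint8, blue, green, red), "z_map" (400x640 float32, m along the optical axis (not along the pixel's ray), 0 where there is no reading), "camera_matrix" (3x3 intrinsics, pixels), "T" (4x4, takes a point from camera to world coordinates). Camera axes: x right, y up, looking along -z (the intrinsics and any distortion apply to the point x, -y, -z); pixel columns grow to the right and rows downward; lengths in m; the calibration is good to about 2 mm. A picture is of the moment at which its call begins.
- ctrl.sign_off(): hands the job in, once; it reports no verdict.
The state is a dict: "clock": time; "qpos": joint angles; "joint_vel": joint speeds; "tau": joint torques, N m; "ee_pos": TCP position; "tcp_rot": TCP orientation; "wrist_force": force on the tool from outside, world axes, zero at the start; "ft_torque": the same for the moment, N m; "grip_width": finger opening in m.
Only numpy, scipy, OpenCV 4.12 (cv2) and the standard library are available. Lean on these libraries where they do the work, as an engineer would, in place of code of your own. Each camera call takes 0.05 s, during which the arm holds its last target.

### The job

Take the round-nosed metal carrier by its upright plate and push it, nose first, along the inspection dock's lane so that it holds the spring gate open while it passes, and far enough that the gate swings shut behind it. Keep pushing gently until you feel the sprung pad hidden at the far end give by a few millimetres under the nose, without ever driving that pad to its stop or ramming the dock, then let go and leave the carrier resting against the pad. Do not tip the carrier over, and leave the bottle, screwdriver and tray where they are.

Things in the scene. Friction and masses are not known exactly. Their poses are not given: they have to be found in the camera images.
- dock: Fixed low white box with an open aluminium apron, 315 mm long, 80 wide, 49 high. Origin: table level, mid-lane, in the closed gate's plane. x runs along the lane into the dock (push direction), y to the left, z up. Floor top 6 mm up, from x -100 to the back wall at +205. Lane 44 mm wide (y -22 to +22); the left wall is set back to y +41 between x -3 and +66 for the gate to swing into.
- dock_mouth (a point): Point on the apron's floor, mid-lane, at dock x -59 mm, where two flared guides begin; same axes as the dock. The guides, 26 mm tall, narrow from about 76 mm apart here to about 43 mm at dock x -8. The carrier is set between them and pushed along +x.
- dock_slot (a point): Front end of the cover over the lane, mid-lane, on its top, at dock x -8 mm, 49 mm above the table; same axes as the dock. The cover's underside is 44 mm above the table; clear in front, grey behind dock x +92. A 20 mm wide slot along its middle, open at this end and running to the back wall, lets the carrier's plate pass.
- gate (a joint): Spring gate angle, rad: 0 shut across the lane (plain aluminium plate 57 mm wide, 30 high), up to 1.5 swung inward (dock +x) on an upright hinge at dock x 0, y +36. Torque 0.06 N m shut, 0.18 open; shuts unaided in about 0.5 s. The passing carrier opens it to about 1.3; it shuts only when the tail is 58 mm past the gate plane (nose at x 114). Pulling the carrier back jams it.
- pad (a joint): Travel of the 30 mm wide sprung rubber pad under the grey cover, m: 0 untouched, hard stop 0.014. Spring 0.7 N per mm, slow-damped. Its free face stands at a dock x anywhere from 124 to 154 mm, different each time, not measured: feel for it. On release it pushes the carrier back a little until floor friction holds it; 4 to 8 mm of travel (3 to 6 N) is a good press.
- carrier: Loose steel carrier, about 0.45 kg: block 56 mm long (x), 40 wide (y), 32 high, flat tail at x -28, half-round nose (radius 20, tip at x +28). On it an upright aluminium plate 30 mm long (x, centred at x -4), 12 thick (y), from 31 to 89 mm above the underside. Origin: centre of the underside; x to the nose, z up. Starts upright on the bench.
- carrier_grip (a point): Point in the middle of the upright plate at which to grasp it, 74 mm above the carrier's underside, at carrier x -4 mm; same axes as the carrier. Close the fingers across the 12 mm thickness (y). With the carrier on the dock's floor it lies 31 mm above the cover's top.
- carrier_nose (a point): Tip of the rounded nose, carrier x +28 mm, 16 mm above its underside; same axes as the carrier.
- bottle: Bystander: white plastic bottle, 52 mm in diameter, 120 high, beyond the dock. Origin: centre of its underside. Leave alone.
- screwdriver: Bystander: screwdriver with black handle lying on the bench behind the closed end of the dock. Leave alone.
- sleeve_tray: Bystander: flat grey divided tray, 90 x 130 x 25 mm, at the left, beyond the carrier. Origin: centre of its underside. Leave alone.
Not all that is in view belongs to the job. Leave any purple or yellow look-alike of the carrier alone.

How it is judged:
On the way, in this order (a step that is already met when the one before it is completed fails the run):
1. the carrier's nose is in the mouth and holds the gate open (value of joint gate above 0.9 rad and x of carrier_nose in the frame of dock above 0.02 m), for 0.1 s.
2. the whole carrier is past the gate and the gate has swung shut behind it (x of carrier_nose in the frame of dock above 0.113 m and value of joint gate below 0.1 rad), for 0.1 s.
At the end, for the whole second after the job is handed in: The carrier stands upright (within 7 degrees) on the dock floor, nose inwards with its tip over 113 mm past the gate plane, the gate shut behind it (under 0.1 rad), the sprung pad still pressed in by 0.8 mm or more by the nose, at rest and released (all of step 2 and value of joint pad above 0.0008 m and angle between carrier's own z axis and vertical below 0.12 rad and linear speed of carrier below 0.01 m/s and height (world z) of carrier below 0.012 m); the robot touches nothing.
It fails at once if the sprung pad is driven to its stop (pressed in over 13 mm) (value of joint pad above 0.013 m).
It fails at once if the carrier is rammed or jammed against the dock with more than 25 N (contact force between carrier and dock above 25 N).
It fails at once if the robot presses on the dock with more than 20 N (contact force between any of the fingers, the arm and dock above 20 N).
It fails at once if the carrier is tipped over (more than 45 degrees) (angle between carrier's own z axis and vertical above 0.79 rad).
It fails at once if a bystander is moved more than 30 mm (distance of any of bottle, screwdriver, sleeve_tray from where it was at the start of the episode above 0.03 m).
It also fails if it takes over 64 s, if anything falls off the work surface, if the arm or the gripper's body presses on something with over 40 N, if the wrist force passes 120 N, or if a joint passes its speed limit or range.

## Working session

There is one attempt and no reset: what is moved stays moved. The work goes in short steps, Python scripts to look and compute and a shell command to move; the robot and the scene stay as the last step left them, time stands still between calls to the robot, and variables do not carry over. Pictures are saved under pics/ and viewed, and the job is handed in when it is done.

```bash
mkdir -p pics; ls; python3 - <<'E'
from cell import ctrl, optics
import cv2
print(ctrl.read_state())
for n in ("scene","top"):
    c=optics.read_camera(n); cv2.imwrite(f"pics/{n}0.png",c["image"]); print(n,c["camera_matrix"],c["T"])
E
```

```text
pics
{'clock': 0.0, 'qpos': array([1.15641300e+00, 2.59198169e-01, 2.07309092e-02, 1.33368965e+00,
       8.44736540e-06, 1.41819815e+00]), 'joint_vel': array([ 0.00074225, -0.00038917,  0.00113793, -0.0018666 , -0.00043357,
       -0.00016999]), 'tau': array([ 1.18083368e-03, -5.55632901e+01,  3.44536686e+01,  1.37185762e-02,
       -2.67060368e-04,  1.82347470e-07]), 'ee_pos': array([0.14224002, 0.53102392, 0.25565075]), 'tcp_rot': array([-1.32239919, -1.01331676,  1.01531091]), 'wrist_force': array([ 0.11328389, -0.40595448, -0.44574204]), 'ft_torque': array([-0.00960696, -0.00193587,  0.03236697]), 'grip_width': 0.08558458192705769}
scene [[361.22243523   0.         323.14843792]
 [  0.         361.22243523 196.92490941]
 [  0.           0.           1.        ]] [[-0.4812711  -0.54257922  0.68846636  1.21295294]
 [ 0.87656413 -0.29460666  0.38058145  0.34701313]
 [-0.00366881  0.78664777  0.61739115  0.65780942]
 [ 0.          0.          0.          1.        ]]
top [[426.18510885   0.         314.3640991 ]
 [  0.         426.18510885 200.93453789]
 [  0.           0.           1.        ]] [[-0.01038569  0.98851907 -0.15073878  0.37524152]
 [-0.9999394  -0.00971627  0.00517681 -0.00198286]
 [ 0.00365276  0.15078341  0.98856007  1.31551137]
 [ 0.          0.          0.          1.        ]]
```

View pics/scene0.png

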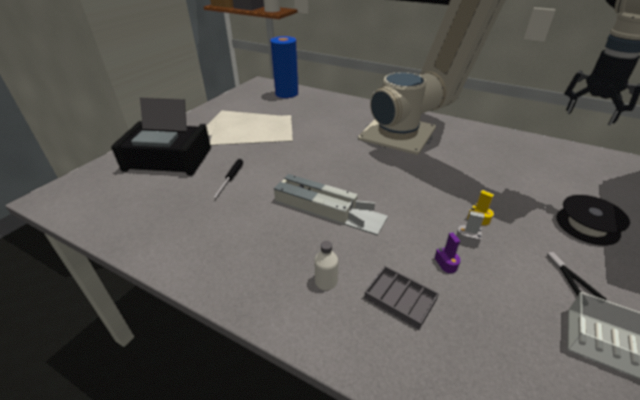

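View pics/top0.png

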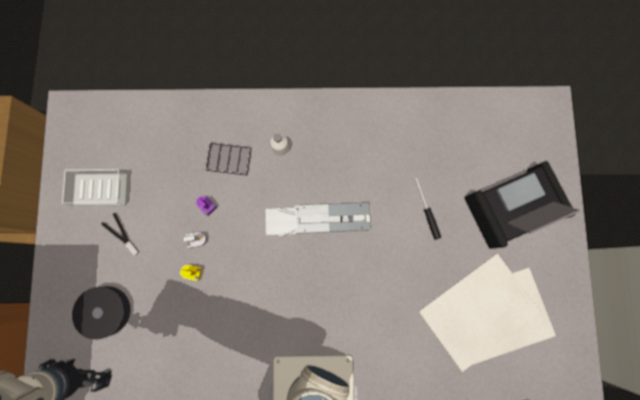

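The candidates for the carrier are the silver one (top 195,240; scene 470,230), the purple one (top 206,205) and the yellow one (top 191,272). The description says plain metal, so I choose the silver one and check it in close crops.

```bash
python3 - <<'E'
import cv2,numpy as np
t=cv2.imread("pics/top0.png");s=cv2.imread("pics/scene0.png")
a=cv2.resize(t[222:258,170:220],None,fx=8,fy=8,interpolation=cv2.INTER_CUBIC)
b=cv2.resize(s[185:275,430:505],None,fx=5,fy=5,interpolation=cv2.INTER_CUBIC)
h=max(a.shape[0],b.shape[0]);o=np.zeros((h,a.shape[1]+b.shape[1],3),np.uint8);o[:a.shape[0],:a.shape[1]]=a;o[:b.shape[0],a.shape[1]:]=b
cv2.imwrite("pics/car.png",o)
cv2.imwrite("pics/dock.png",cv2.resize(t[195:245,258:378],None,fx=6,fy=6,interpolation=cv2.INTER_CUBIC))
cv2.imwrite("pics/dock_s.png",cv2.resize(s[165:240,265:395],None,fx=6,fy=6,interpolation=cv2.INTER_CUBIC))
E
```

```text
(no output)
```

View pics/car.png

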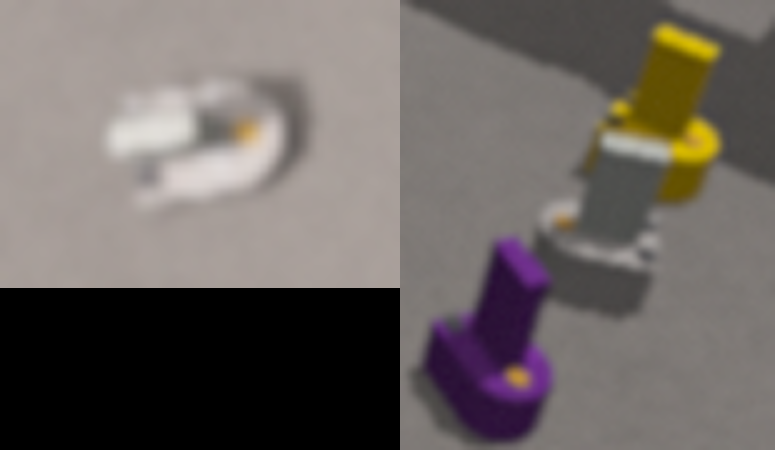

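View pics/dock.png

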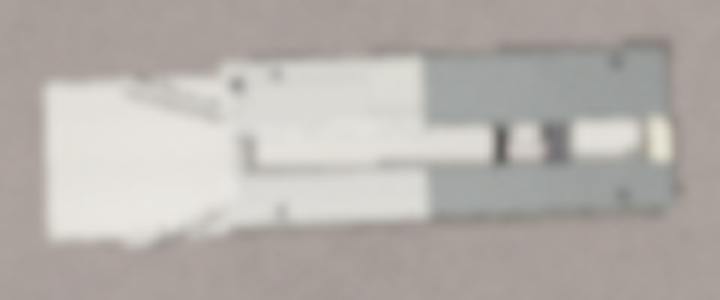

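View pics/dock_s.png

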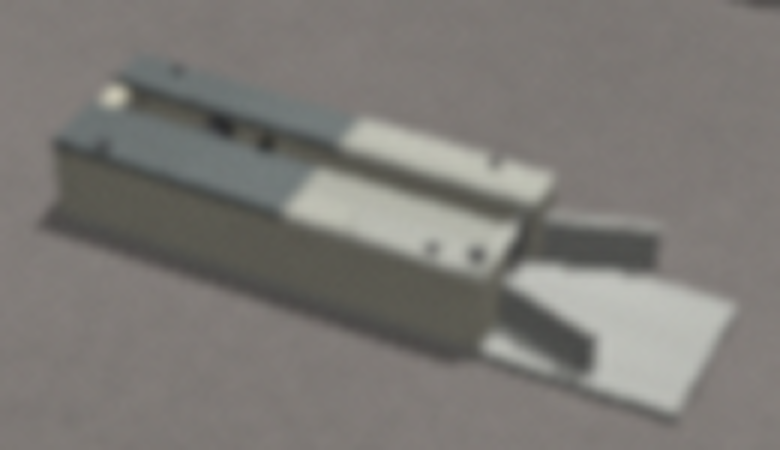

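The crops confirm the silver carrier. Its nose, with the orange dot, points right in the top view, which is world -y. The dock's lane also runs to the right, with the apron at top (265,220) and the back at (370,217). Next I measure both.

```bash
cat > h.py <<'E'
import cv2,numpy as np
from cell import ctrl,optics
def ray(c,uv,z):
    """pixels -> world points on plane z"""
    uv=np.atleast_2d(np.asarray(uv,float));K=c["camera_matrix"];T=c["T"]
    d=np.c_[(uv[:,0]-K[0,2])/K[0,0],-(uv[:,1]-K[1,2])/K[1,1],-np.ones(len(uv))]@T[:3,:3].T
    o=T[:3,3];return o+d*((z-o[2])/d[:,2])[:,None]
def cloud(c,box):
    u0,v0,u1,v1=box;vv,uu=np.mgrid[v0:v1,u0:u1];zm=c["z_map"][v0:v1,u0:u1];m=zm>0
    K=c["camera_matrix"];T=c["T"]
    p=np.c_[(uu-K[0,2])/K[0,0]*1.,-(vv-K[1,2])/K[1,1]] if 0 else np.stack([(uu-K[0,2])/K[0,0]*zm,-(vv-K[1,2])/K[1,1]*zm,-zm],-1)
    w=p[m]@T[:3,:3].T+T[:3,3]
    return w,np.c_[uu[m],vv[m]],c["image"][v0:v1,u0:u1][m]
E
python3 - <<'E'
from h import *
for n,bd,bc in (("top",(258,190,382,250),(175,222,215,256)),("scene",(265,165,395,240),(445,195,500,255))):
    c=optics.read_camera(n)
    w,uv,col=cloud(c,bd)
    m=(w[:,2]>.040)&(w[:,2]<.060)
    print(n,"dock z",np.median(w[m,2]),m.sum())
    r=cv2.minAreaRect(w[m,:2].astype(np.float32)*1000);print(r,cv2.boxPoints(r).round(0).tolist())
    low=(w[:,2]>.003)&(w[:,2]<.012)
    print("apron ymax,min",np.percentile(w[low],[1,99],axis=0).round(4).tolist())
    # grey by colour in cover
    hsv=cv2.cvtColor(c["image"],cv2.COLOR_BGR2HSV)
    w,uv,col=cloud(c,bc)
    m=(w[:,2]>.075)&(w[:,2]<.11)
    print("carrier top z",np.median(w[m,2]),m.sum(),w[m].mean(0).round(4)); 
    if m.sum()>4: print(cv2.minAreaRect(w[m,:2].astype(np.float32)*1000))
    h,s,v=hsv[...,0],hsv[...,1],hsv[...,2]
    mo=np.zeros(h.shape,bool);mo[bc[1]:bc[3],bc[0]:bc[2]]=1
    mo&=(h>8)&(h<22)&(s>70)&(s<190)
    ys,xs=np.nonzero(mo);print("orange",list(zip(xs,ys))[:30], [tuple(hsv[y,x]) for y,x in list(zip(ys,xs))[:6]])
E
```

```text
top dock z 0.04895115906164427 1539
((520.1134033203125, -59.317047119140625), (80.98812866210938, 227.3521270751953), 2.0026795864105225) [[476.0, 53.0], [484.0, -174.0], [565.0, -172.0], [557.0, 56.0]]
apron ymax,min [[0.4282, -0.2074, 0.003], [0.609, 0.1603, 0.0112]]
carrier top z 0.08848566013644033 55 [0.4592 0.3513 0.0878]
((459.46728515625, 352.5535583496094), (12.184473991394043, 29.917692184448242), 6.075380325317383)
orange [(np.int64(200), np.int64(237)), (np.int64(201), np.int64(237)), (np.int64(199), np.int64(238)), (np.int64(200), np.int64(238)), (np.int64(201), np.int64(238)), (np.int64(200), np.int64(239)), (np.int64(201), np.int64(239))] [(np.uint8(18), np.uint8(99), np.uint8(165)), (np.uint8(18), np.uint8(91), np.uint8(176)), (np.uint8(18), np.uint8(98), np.uint8(149)), (np.uint8(19), np.uint8(132), np.uint8(181)), (np.uint8(19), np.uint8(113), np.uint8(200)), (np.uint8(18), np.uint8(90), np.uint8(193))]
scene dock z 0.04983614977111761 1392
((520.2686767578125, -61.58430480957031), (84.59178161621094, 224.3646240234375), 2.0041344165802) [[474.0, 49.0], [482.0, -17
[... 801 characters left out ...]
np.int64(214)), (np.int64(467), np.int64(216)), (np.int64(493), np.int64(216)), (np.int64(492), np.int64(217)), (np.int64(491), np.int64(219)), (np.int64(482), np.int64(220)), (np.int64(490), np.int64(221)), (np.int64(481), np.int64(222)), (np.int64(490), np.int64(222)), (np.int64(488), np.int64(224)), (np.int64(482), np.int64(225)), (np.int64(483), np.int64(225)), (np.int64(484), np.int64(225)), (np.int64(486), np.int64(225))] [(np.uint8(21), np.uint8(106), np.uint8(87)), (np.uint8(20), np.uint8(82), np.uint8(84)), (np.uint8(21), np.uint8(76), np.uint8(90)), (np.uint8(21), np.uint8(103), np.uint8(87)), (np.uint8(20), np.uint8(115), np.uint8(93)), (np.uint8(21), np.uint8(137), np.uint8(91))]
```

```bash
python3 - <<'E'
from h import *
a=np.deg2rad(2.0);ex=np.array([np.sin(a),-np.cos(a)]);ey=np.array([np.cos(a),np.sin(a)])
for n,bd in (("top",(258,190,382,250)),("scene",(265,165,395,240))):
    c=optics.read_camera(n)
    w,uv,col=cloud(c,bd)
    s=w[:,:2]@ex*1000;t=w[:,:2]@ey*1000
    m=(w[:,2]>.044)&(w[:,2]<.056)
    print(n,"s range",np.percentile(s[m],[.5,99.5]).round(1))
    for s0 in range(-50,170,20):
        k=m&(abs(s-s0)<10); tt=np.sort(t[k]); 
        if len(tt)<10: continue
        g=np.diff(tt); i=np.argmax(g*( (tt[:-1]>500)&(tt[1:]<540)))
        print(s0,"outer",tt[[0,-1]].round(1),"slot",tt[i].round(1),tt[i+1].round(1))
    # apron
    k=(w[:,2]>.003)&(w[:,2]<.010)&(s<-70)&(s>-148)
    print("apron t",np.percentile(t[k],[1,99]).round(1),"s",np.percentile(s[k],[0,1]).round(1),np.median(w[k,2]))
    k=(w[:,2]>.020)&(w[:,2]<.036)&(s<-58)&(s>-130)
    print("guides",k.sum(),np.c_[s[k],t[k],w[k,2]*1000].round(0).tolist()[::3])
E
python3 - <<'E'
from h import *
# ray-cast by colour: top camera, edges of slot on grey cover in image
c=optics.read_camera("top");g=cv2.cvtColor(c["image"],cv2.COLOR_BGR2GRAY)
for u in (300,306,312,318,324,330,334,338):
    col=g[196:244,u].astype(int); print(u,col.tolist())
E
```

```text
top s range [-30.5 189.9]
-30 outer [479.2 558.4] slot 500.5 524.2
-10 outer [478.6 558. ] slot 500.1 523.7
10 outer [477.8 556.8] slot 502.3 522.5
30 outer [477.6 557.8] slot 501.6 521.8
50 outer [478.7 558.2] slot 500.5 521.8
70 outer [477.5 557.3] slot 502.0 522.9
90 outer [477.8 556. ] slot 501.8 522.3
110 outer [479.  557.9] slot 500.7 521.2
130 outer [478.  557.7] slot 500.1 522.4
150 outer [477.6 556.4] slot 501.8 522.2
apron t [433.1 611.5] s [-147.9 -146.7] 0.005693968754068246
guides 31 [[-80.0, 553.0, 32.0], [-77.0, 551.0, 30.0], [-74.0, 547.0, 29.0], [-65.0, 546.0, 34.0], [-65.0, 545.0, 24.0], [-64.0, 480.0, 31.0], [-70.0, 477.0, 32.0], [-61.0, 477.0, 28.0], [-76.0, 474.0, 31.0], [-68.0, 474.0, 23.0], [-77.0, 472.0, 27.0]]
scene s range [-31.5 190.7]
-30 outer [478.7 558.7] slot 502.7 521.5
-10 outer [478.3 559.4] slot 502.2 521.8
10 outer [476.9 560.6] slot 503.3 520.4
30 outer [477.9 558.9] slot 503.9 521.6
50 outer [476.8 559.5] slot 503.1 519.5
70 outer [477.  560.7] slot 502.2 520.8
90 outer [477.3 559.4] slot 503.1 518.9
110 outer [476.6 560.7] slot 502.1 521.0
130 
[... 2004 characters left out ...]
 158, 149, 151, 160, 163, 164, 164, 164, 166, 165, 165, 165, 165, 177, 200, 216, 220, 221, 215, 197, 174, 165, 166, 168, 170, 171, 172, 169, 160, 147, 149, 158, 160, 161, 162, 162, 162, 162, 161, 159, 159, 159]
334 [161, 162, 162, 161, 160, 161, 159, 152, 152, 159, 162, 164, 164, 165, 165, 165, 165, 164, 163, 173, 199, 216, 220, 219, 214, 197, 173, 163, 165, 166, 166, 168, 166, 163, 155, 144, 149, 160, 162, 163, 162, 161, 160, 161, 161, 162, 162, 161]
338 [161, 163, 164, 164, 164, 163, 160, 154, 155, 161, 163, 164, 164, 164, 163, 163, 164, 164, 164, 176, 199, 215, 218, 217, 212, 195, 171, 164, 165, 165, 165, 165, 165, 160, 147, 141, 150, 159, 161, 160, 160, 160, 161, 161, 161, 162, 163, 162]
```

```bash
python3 - <<'E'
from h import *
c=optics.read_camera("top")
print("dot",ray(c,[200.4,238.1],.032)); print("apron front mid",ray(c,[265.7,221.7],.006))
w,uv,col=cloud(c,(175,222,215,256))
m=w[:,2]>.08;P=w[m,:2]*1000
print(P.mean(0));u,s,v=np.linalg.svd(P-P.mean(0));print(v[0],np.ptp((P-P.mean(0))@v.T,axis=0), w[m,2].max())
m=(w[:,2]>.022)&(w[:,2]<.042);r=cv2.minAreaRect(w[m,:2].astype(np.float32)*1000);print("body",r,m.sum())
# colour based: plate top bright
g=cv2.cvtColor(c["image"],cv2.COLOR_BGR2GRAY)
print(g[232:252,180:212])
from scipy.spatial.transform import Rotation as R
S=ctrl.read_state();print(R.from_rotvec(S["tcp_rot"]).as_matrix().round(3))
E
```

```text
dot [[0.46140605 0.3347525  0.032     ]]
apron front mid [[0.51161779 0.14190489 0.006     ]]
[459.13593163 352.02795398]
[-0.16688344  0.98597663] [29.32380562 12.34284446] 0.09391236429491423
body ((460.0133361816406, 349.5168762207031), (40.84593963623047, 54.3746452331543), 6.468167781829834) 174
[[161 161 160 160 160 159 160 159 161 164 166 164 159 155 158 170 177 174
  168 162 151 135 122 119 119 119 121 132 149 159 161 162]
 [161 160 159 160 161 165 169 167 169 177 184 187 183 175 175 184 188 179
  170 165 155 138 125 116 112 109 112 123 141 156 161 162]
 [162 161 160 160 164 174 182 182 182 190 198 201 196 185 176 177 177 166
  157 155 150 144 138 131 118 108 108 117 135 153 161 161]
 [162 161 161 161 164 174 185 185 188 194 201 202 198 185 161 151 150 146
  145 145 147 145 146 146 136 114 105 112 129 150 160 161]
 [162 162 162 164 172 181 188 193 201 205 208 208 206 193 154 124 123 128
  134 139 143 146 153 164 160 127 102 108 125 145 158 161]
 [162 162 162 173 193 202 205 210 215 217 218 218 216 201 157 113 107 111
  120 132 142 153 169 186 180 140 102 104 124 145 157 160]

[... 1235 characters left out ...]
174 167 159 156 156 160 162 160 155
  154 156 157 158 158 158 159 161 160 161 160 161 160 160]
 [157 159 160 159 159 160 162 165 164 159 154 150 152 153 155 158 158 159
  159 159 160 161 161 160 160 159 161 161 160 160 160 160]
 [159 159 159 159 159 160 160 159 158 155 154 155 157 158 159 159 160 160
  160 159 159 161 161 161 160 162 162 161 160 160 161 161]
 [158 159 158 158 158 159 159 159 158 157 156 158 159 161 160 159 159 159
  159 157 158 160 161 161 162 162 163 161 161 161 160 160]
 [159 159 157 156 158 159 160 159 160 158 159 159 160 162 160 159 159 160
  159 159 158 160 161 161 162 163 162 161 160 160 160 161]]
[[ 0.259 -0.    -0.966]
 [ 0.966 -0.     0.259]
 [-0.    -1.     0.   ]]
```

Dock: the lane runs at yaw -88° with ex=(0.035,-0.9994). Its origin is about (0.511, 0.042), and the apron front at y=0.142 agrees with x=-100. The slot centre and guide centre agree on t=512 mm.

Carrier: the plate centre is about (0.4594, 0.352), nose direction about (0.117,-0.993). The 12x30 top and z=0.089 both match the sizes given.

Reach next, starting with the shift and then the turn.

```bash
python3 -m jog '[{"tx":-11.3,"ty":8,"tz":-44},{"tx":-11.3,"ty":8,"tz":-44},{"tx":-11.3,"ty":8,"tz":-44},{"tx":-11.3,"ty":8,"tz":-44},{"tx":-11.3,"ty":8,"tz":-44},{"tx":-11.3,"ty":8,"tz":-44},{"tx":-11.3,"ty":8,"tz":-44},{"tx":-11.3,"ty":8,"tz":-44}]' -0.1 60
python3 -m jog '[{"wy":0.15},{"wy":0.15},{"wy":0.15},{"wy":0.15},{"wy":0.15},{"wy":0.15},{"wy":0.15},{"wy":0.14}]'
```

```text
invalid input
invalid input
```

```bash
python3 -m jog '[{"tx":-11.3,"ty":8,"tz":-44,"wx":0,"wy":0,"wz":0},{"tx":-11.3,"ty":8,"tz":-44,"wx":0,"wy":0,"wz":0},{"tx":-11.3,"ty":8,"tz":-44,"wx":0,"wy":0,"wz":0},{"tx":-11.3,"ty":8,"tz":-44,"wx":0,"wy":0,"wz":0},{"tx":-11.3,"ty":8,"tz":-44,"wx":0,"wy":0,"wz":0},{"tx":-11.3,"ty":8,"tz":-44,"wx":0,"wy":0,"wz":0},{"tx":-11.3,"ty":8,"tz":-44,"wx":0,"wy":0,"wz":0},{"tx":-11.3,"ty":8,"tz":-44,"wx":0,"wy":0,"wz":0}]' -0.1 60
```

```text
clock: 1.4
ee_pos: [0.4602, 0.352, 0.1921]
tcp_rot: [-1.322, -1.014, 1.014]
wrist_force: [0.8, -0.4, -0.3]
grip_width: 0.0468
```

```bash
python3 -m jog '[{"tx":0,"ty":5,"tz":0,"wx":0,"wy":0.149,"wz":0},{"tx":0,"ty":5,"tz":0,"wx":0,"wy":0.149,"wz":0},{"tx":0,"ty":5,"tz":0,"wx":0,"wy":0.149,"wz":0},{"tx":0,"ty":5,"tz":0,"wx":0,"wy":0.149,"wz":0},{"tx":0,"ty":5,"tz":0,"wx":0,"wy":0.149,"wz":0},{"tx":0,"ty":5,"tz":0,"wx":0,"wy":0.149,"wz":0},{"tx":0,"ty":5,"tz":0,"wx":0,"wy":0.149,"wz":0},{"tx":0,"ty":5,"tz":0,"wx":0,"wy":0.149,"wz":0}]'
python3 - <<'E'
from h import *
from scipy.spatial.transform import Rotation as R
S=ctrl.read_state();M=R.from_rotvec(S["tcp_rot"]).as_matrix();print(S["ee_pos"],M.round(3))
print("move for grasp, tool mm",(M.T@(np.array([.4594,.3519,.080])-S["ee_pos"])*1000).round(1), S["qpos"].round(2))
c=optics.read_camera("scene");cv2.imwrite("pics/s1.png",cv2.resize(c["image"][120:280,380:540],None,fx=3.5,fy=3.5))
E
```

```text
clock: 2.4
ee_pos: [0.459, 0.3528, 0.1521]
tcp_rot: [-1.569, -0.088, 0.088]
wrist_force: [-0.9, -0.5, 0.1]
grip_width: 0.0469
[0.45896963 0.35283793 0.15208603] [[ 0.994  0.    -0.112]
 [ 0.112  0.     0.994]
 [ 0.    -1.     0.   ]]
move for grasp, tool mm [ 0.3 72.1 -1. ] [ 0.51  0.36 -0.11  1.11 -0.    1.97]
```

View pics/s1.png

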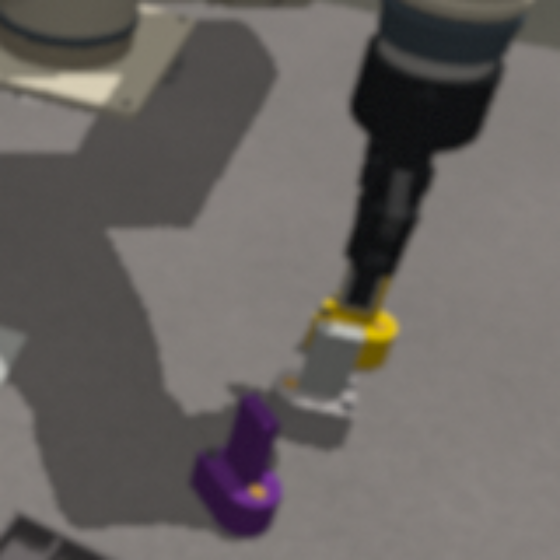

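The open gripper stands straight above the silver carrier's plate (crop 330,330). Descend, then close.

```bash
python3 -m jog '[{"tx":0,"ty":12,"tz":-1,"wx":0,"wy":0,"wz":0},{"tx":0,"ty":12,"tz":0,"wx":0,"wy":0,"wz":0},{"tx":0,"ty":12,"tz":0,"wx":0,"wy":0,"wz":0},{"tx":0,"ty":12,"tz":0,"wx":0,"wy":0,"wz":0},{"tx":0,"ty":12,"tz":0,"wx":0,"wy":0,"wz":0},{"tx":0,"ty":12,"tz":0,"wx":0,"wy":0,"wz":0},{"tx":0,"ty":0,"tz":0,"wx":0,"wy":0,"wz":0},{"tx":0,"ty":0,"tz":0,"wx":0,"wy":0,"wz":0}]'
python3 -m jog '[{"tx":0,"ty":0,"tz":0,"wx":0,"wy":0,"wz":0},{"tx":0,"ty":0,"tz":0,"wx":0,"wy":0,"wz":0},{"tx":0,"ty":0,"tz":0,"wx":0,"wy":0,"wz":0},{"tx":0,"ty":0,"tz":0,"wx":0,"wy":0,"wz":0},{"tx":0,"ty":0,"tz":0,"wx":0,"wy":0,"wz":0},{"tx":0,"ty":0,"tz":0,"wx":0,"wy":0,"wz":0},{"tx":0,"ty":0,"tz":0,"wx":0,"wy":0,"wz":0},{"tx":0,"ty":0,"tz":0,"wx":0,"wy":0,"wz":0}]' 1 60
```

```text
clock: 3.45
ee_pos: [0.4593, 0.3519, 0.0805]
tcp_rot: [-1.569, -0.092, 0.092]
wrist_force: [-0.2, -1.5, -0.5]
grip_width: 0.0467
clock: 4.45
ee_pos: [0.4594, 0.352, 0.0808]
tcp_rot: [-1.568, -0.093, 0.091]
wrist_force: [0.5, -0.2, 5.6]
grip_width: 0.0113
```

Grasped: width 11.3 mm, about the 12 mm plate. Lift with the yaw correction, then go over the apron.

```bash
python3 -m jog '[{"tx":0,"ty":-6,"tz":0,"wx":0,"wy":0.01,"wz":0},{"tx":0,"ty":-6,"tz":0,"wx":0,"wy":0.012,"wz":0},{"tx":0,"ty":-6,"tz":0,"wx":0,"wy":0.012,"wz":0},{"tx":0,"ty":-6,"tz":0,"wx":0,"wy":0.012,"wz":0},{"tx":0,"ty":-6,"tz":0,"wx":0,"wy":0.012,"wz":0},{"tx":0,"ty":-6,"tz":0,"wx":0,"wy":0.012,"wz":0},{"tx":0,"ty":-5,"tz":0,"wx":0,"wy":0.012,"wz":0},{"tx":0,"ty":0,"tz":0,"wx":0,"wy":0,"wz":0}]'
python3 -m jog '[{"tx":5,"ty":0,"tz":-20,"wx":0,"wy":0,"wz":0},{"tx":5,"ty":0,"tz":-35,"wx":0,"wy":0,"wz":0},{"tx":5,"ty":0,"tz":-40,"wx":0,"wy":0,"wz":0},{"tx":5,"ty":0,"tz":-40,"wx":0,"wy":0,"wz":0},{"tx":5,"ty":0,"tz":-40,"wx":0,"wy":0,"wz":0},{"tx":5,"ty":0,"tz":-40,"wx":0,"wy":0,"wz":0},{"tx":5,"ty":0,"tz":-20,"wx":0,"wy":0,"wz":0},{"tx":5,"ty":0,"tz":-10,"wx":0,"wy":0,"wz":0}]'
python3 - <<'E'
from h import *
from scipy.spatial.transform import Rotation as R
S=ctrl.read_state();M=R.from_rotvec(S["tcp_rot"]).as_matrix();print(S["ee_pos"],M.round(3),S["wrist_force"],S["grip_width"])
for n,b in (("top",(235,180,385,255)),("scene",(265,110,415,250))):
    c=optics.read_camera(n);cv2.imwrite(f"pics/{n}2.png",cv2.resize(c["image"][b[1]:b[3],b[0]:b[2]],None,fx=4,fy=4))
E
```

```text
clock: 5.45
ee_pos: [0.4593, 0.3519, 0.1217]
tcp_rot: [-1.57, -0.028, 0.027]
wrist_force: [-0.2, 0.1, -3.1]
grip_width: 0.0114
clock: 6.45
ee_pos: [0.5076, 0.1066, 0.1212]
tcp_rot: [-1.571, -0.026, 0.026]
wrist_force: [0.1, 0.1, -4.4]
grip_width: 0.0114
[0.50764972 0.10659153 0.12117486] [[ 0.999 -0.    -0.033]
 [ 0.033 -0.     0.999]
 [-0.    -1.    -0.   ]] [ 0.08354675  0.05011069 -4.42249277] 0.01136213706642519
```

View pics/scene2.png

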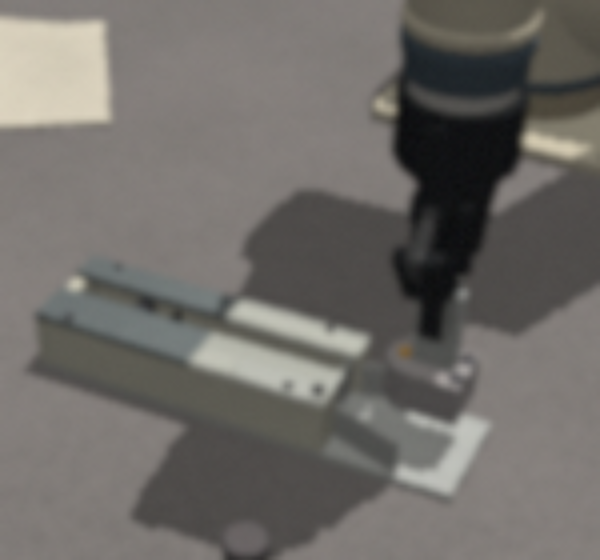

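View pics/top2.png

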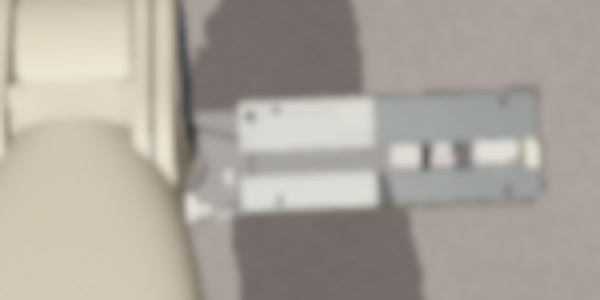

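The carrier hangs level over the apron with its nose toward the dock (scene crop 430,380). Lower it to the floor.

```bash
python3 -m jog '[{"tx":0.9,"ty":6,"tz":0,"wx":0,"wy":0,"wz":0},{"tx":0,"ty":6,"tz":0,"wx":0,"wy":0,"wz":0},{"tx":0,"ty":6,"tz":0,"wx":0,"wy":0,"wz":0},{"tx":0,"ty":6,"tz":0,"wx":0,"wy":0,"wz":0},{"tx":0,"ty":4,"tz":0,"wx":0,"wy":0,"wz":0},{"tx":0,"ty":3,"tz":0,"wx":0,"wy":0,"wz":0},{"tx":0,"ty":1.5,"tz":0,"wx":0,"wy":0,"wz":0},{"tx":0,"ty":0.5,"tz":0,"wx":0,"wy":0,"wz":0}]'
python3 -m jog '[{"tx":0,"ty":0.3,"tz":0,"wx":0,"wy":0,"wz":0},{"tx":0,"ty":0.3,"tz":0,"wx":0,"wy":0,"wz":0},{"tx":0,"ty":0,"tz":0,"wx":0,"wy":0,"wz":0},{"tx":0,"ty":0,"tz":0,"wx":0,"wy":0,"wz":0},{"tx":0,"ty":0,"tz":0,"wx":0,"wy":0,"wz":0},{"tx":0,"ty":0,"tz":0,"wx":0,"wy":0,"wz":0},{"tx":0,"ty":0,"tz":0,"wx":0,"wy":0,"wz":0},{"tx":0,"ty":0,"tz":0,"wx":0,"wy":0,"wz":0}]'
```

```text
clock: 7.55
ee_pos: [0.5086, 0.1084, 0.0883]
tcp_rot: [-1.571, -0.028, 0.027]
wrist_force: [0.0, 0.2, -4.0]
grip_width: 0.0111
clock: 8.55
ee_pos: [0.5085, 0.1084, 0.0877]
tcp_rot: [-1.571, -0.027, 0.028]
wrist_force: [0.6, -0.7, -3.7]
grip_width: 0.0108
```

```bash
python3 -m jog '[{"tx":0,"ty":0.3,"tz":0,"wx":0,"wy":0,"wz":0},{"tx":0,"ty":0.3,"tz":0,"wx":0,"wy":0,"wz":0},{"tx":0,"ty":0.3,"tz":0,"wx":0,"wy":0,"wz":0},{"tx":0,"ty":0,"tz":0,"wx":0,"wy":0,"wz":0},{"tx":0,"ty":0,"tz":0,"wx":0,"wy":0,"wz":0},{"tx":0,"ty":0,"tz":0,"wx":0,"wy":0,"wz":0},{"tx":0,"ty":0,"tz":0,"wx":0,"wy":0,"wz":0},{"tx":0,"ty":0,"tz":0,"wx":0,"wy":0,"wz":0}]'
python3 - <<'E'
from h import *
S=ctrl.read_state();print(S["ee_pos"],S["wrist_force"])
E
```

```text
clock: 9.55
ee_pos: [0.5085, 0.1084, 0.0868]
tcp_rot: [-1.571, -0.027, 0.027]
wrist_force: [-1.3, 0.5, -2.5]
grip_width: 0.011
[0.5085277  0.10840071 0.0867865 ] [-1.25239106  0.45176596 -2.47794377]
```

```bash
python3 -m jog '[{"tx":0,"ty":0,"tz":-2.5,"wx":0,"wy":0,"wz":0},{"tx":0,"ty":0,"tz":-2.5,"wx":0,"wy":0,"wz":0},{"tx":0,"ty":0,"tz":-2.5,"wx":0,"wy":0,"wz":0},{"tx":0,"ty":0,"tz":-2.5,"wx":0,"wy":0,"wz":0},{"tx":0,"ty":0,"tz":-2.5,"wx":0,"wy":0,"wz":0},{"tx":0,"ty":0,"tz":-2.5,"wx":0,"wy":0,"wz":0},{"tx":0,"ty":0,"tz":-2.5,"wx":0,"wy":0,"wz":0},{"tx":0,"ty":0,"tz":-2.5,"wx":0,"wy":0,"wz":0}]'
python3 -m jog '[{"tx":0,"ty":0,"tz":-1.5,"wx":0,"wy":0,"wz":0},{"tx":0,"ty":0,"tz":-1.5,"wx":0,"wy":0,"wz":0},{"tx":0,"ty":0,"tz":-1.5,"wx":0,"wy":0,"wz":0},{"tx":0,"ty":0,"tz":-1.5,"wx":0,"wy":0,"wz":0},{"tx":0,"ty":0,"tz":-1.5,"wx":0,"wy":0,"wz":0},{"tx":0,"ty":0,"tz":-1.5,"wx":0,"wy":0,"wz":0},{"tx":0,"ty":0,"tz":-1.5,"wx":0,"wy":0,"wz":0},{"tx":0,"ty":0,"tz":-1.5,"wx":0,"wy":0,"wz":0}]'
```

```text
clock: 10.55
ee_pos: [0.5093, 0.0882, 0.0868]
tcp_rot: [-1.571, -0.028, 0.027]
wrist_force: [-0.8, -0.4, -3.6]
grip_width: 0.0112
clock: 11.55
ee_pos: [0.5097, 0.0764, 0.0868]
tcp_rot: [-1.571, -0.028, 0.027]
wrist_force: [0.2, 2.1, -3.5]
grip_width: 0.0112
```

```bash
python3 -m jog '[{"tx":0,"ty":0,"tz":-1.5,"wx":0,"wy":0,"wz":0},{"tx":0,"ty":0,"tz":-1.5,"wx":0,"wy":0,"wz":0},{"tx":0,"ty":0,"tz":-1.5,"wx":0,"wy":0,"wz":0},{"tx":0,"ty":0,"tz":-1.5,"wx":0,"wy":0,"wz":0},{"tx":0,"ty":0,"tz":-1.5,"wx":0,"wy":0,"wz":0},{"tx":0,"ty":0,"tz":-1.5,"wx":0,"wy":0,"wz":0},{"tx":0,"ty":0,"tz":-1.5,"wx":0,"wy":0,"wz":0},{"tx":0,"ty":0,"tz":-1.5,"wx":0,"wy":0,"wz":0}]'
```

```text
clock: 12.55
ee_pos: [0.5103, 0.0646, 0.0869]
tcp_rot: [-1.57, -0.028, 0.027]
wrist_force: [1.1, 4.2, -0.9]
grip_width: 0.0114
```

```bash
python3 - <<'E'
from h import *
S=ctrl.read_state();print(S["ee_pos"],S["wrist_force"],S["ft_torque"])
b=(265,110,415,250);c=optics.read_camera("scene");cv2.imwrite("pics/s3.png",cv2.resize(c["image"][b[1]:b[3],b[0]:b[2]],None,fx=4,fy=4))
E
```

```text
[0.51034155 0.06457471 0.08685428] [ 1.1398305   4.17448816 -0.94024024] [ 1.08611943 -0.16392624  0.10044104]
```

View pics/s3.png

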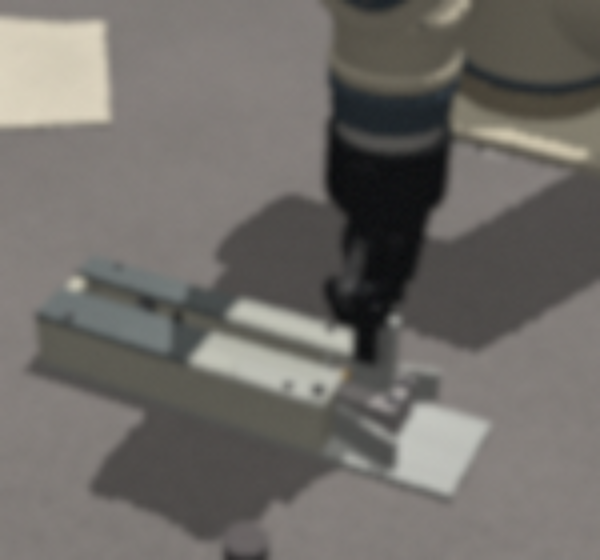

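The nose is under the cover's front end and the plate is entering the slot, centred (crop 370,370). Forces are small, so continue.

```bash
python3 -m jog '[{"tx":0,"ty":0,"tz":-1.5,"wx":0,"wy":0,"wz":0},{"tx":0,"ty":0,"tz":-1.5,"wx":0,"wy":0,"wz":0},{"tx":0,"ty":0,"tz":-1.5,"wx":0,"wy":0,"wz":0},{"tx":0,"ty":0,"tz":-1.5,"wx":0,"wy":0,"wz":0},{"tx":0,"ty":0,"tz":-1.5,"wx":0,"wy":0,"wz":0},{"tx":0,"ty":0,"tz":-1.5,"wx":0,"wy":0,"wz":0},{"tx":0,"ty":0,"tz":-1.5,"wx":0,"wy":0,"wz":0},{"tx":0,"ty":0,"tz":-1.5,"wx":0,"wy":0,"wz":0}]'
```

```text
clock: 13.6
ee_pos: [0.5104, 0.0531, 0.0869]
tcp_rot: [-1.569, -0.028, 0.028]
wrist_force: [-0.9, 10.3, 3.4]
grip_width: 0.0109
```

```bash
python3 -m jog '[{"tx":0,"ty":0,"tz":-1.5,"wx":0,"wy":0,"wz":0},{"tx":0,"ty":0,"tz":-1.5,"wx":0,"wy":0,"wz":0},{"tx":0,"ty":0,"tz":-1.5,"wx":0,"wy":0,"wz":0},{"tx":0,"ty":0,"tz":-1.5,"wx":0,"wy":0,"wz":0},{"tx":0,"ty":0,"tz":-1.5,"wx":0,"wy":0,"wz":0},{"tx":0,"ty":0,"tz":-1.5,"wx":0,"wy":0,"wz":0},{"tx":0,"ty":0,"tz":-1.5,"wx":0,"wy":0,"wz":0},{"tx":0,"ty":0,"tz":-1.5,"wx":0,"wy":0,"wz":0}]'
```

```text
clock: 14.6
ee_pos: [0.5103, 0.0414, 0.087]
tcp_rot: [-1.568, -0.028, 0.029]
wrist_force: [-1.0, 8.2, -2.3]
grip_width: 0.0111
```

```bash
python3 -m jog '[{"tx":0,"ty":0,"tz":-1.5,"wx":0,"wy":0,"wz":0},{"tx":0,"ty":0,"tz":-1.5,"wx":0,"wy":0,"wz":0},{"tx":0,"ty":0,"tz":-1.5,"wx":0,"wy":0,"wz":0},{"tx":0,"ty":0,"tz":-1.5,"wx":0,"wy":0,"wz":0},{"tx":0,"ty":0,"tz":-1.5,"wx":0,"wy":0,"wz":0},{"tx":0,"ty":0,"tz":-1.5,"wx":0,"wy":0,"wz":0},{"tx":0,"ty":0,"tz":-1.5,"wx":0,"wy":0,"wz":0},{"tx":0,"ty":0,"tz":-1.5,"wx":0,"wy":0,"wz":0}]'
```

```text
clock: 15.6
ee_pos: [0.5105, 0.0293, 0.0869]
tcp_rot: [-1.569, -0.027, 0.029]
wrist_force: [-3.8, 7.1, 6.3]
grip_width: 0.0112
```

```bash
python3 - <<'E'
from h import *
S=ctrl.read_state();print(S["ee_pos"],S["wrist_force"],S["ft_torque"])
b=(265,110,415,250);c=optics.read_camera("scene");cv2.imwrite("pics/s4.png",cv2.resize(c["image"][b[1]:b[3],b[0]:b[2]],None,fx=4,fy=4,interpolation=cv2.INTER_CUBIC))
E
```

```text
[0.51045073 0.02927589 0.08686055] [-3.75672512  7.09256408  6.33601158] [1.73380609 0.83634727 0.01571687]
```

View pics/s4.png

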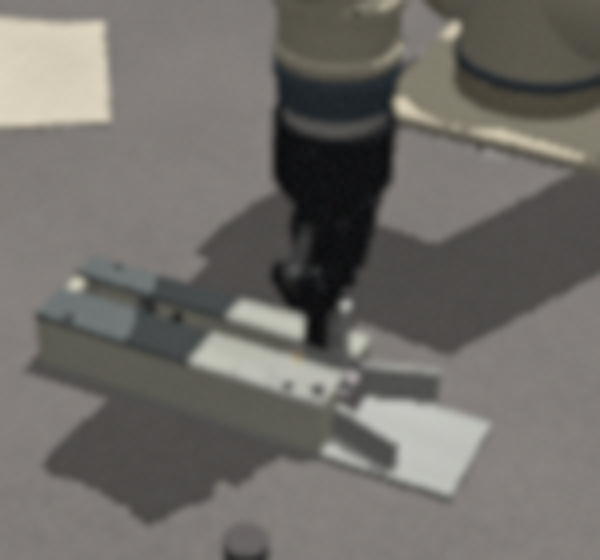

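The carrier is well inside and the plate runs in the slot (crop 315,330), with the orange dot visible through the clear cover. Wrist fz is 6 N up, so I ease up slightly while pushing.

```bash
python3 -m jog '[{"tx":0,"ty":-0.2,"tz":-1.5,"wx":0,"wy":0,"wz":0},{"tx":0,"ty":-0.1,"tz":-1.5,"wx":0,"wy":0,"wz":0},{"tx":0,"ty":0,"tz":-1.5,"wx":0,"wy":0,"wz":0},{"tx":0,"ty":0,"tz":-1.5,"wx":0,"wy":0,"wz":0},{"tx":0,"ty":0,"tz":-1.5,"wx":0,"wy":0,"wz":0},{"tx":0,"ty":0,"tz":-1.5,"wx":0,"wy":0,"wz":0},{"tx":0,"ty":0,"tz":-1.5,"wx":0,"wy":0,"wz":0},{"tx":0,"ty":0,"tz":-1.5,"wx":0,"wy":0,"wz":0}]'
```

```text
clock: 16.65
ee_pos: [0.5107, 0.017, 0.0869]
tcp_rot: [-1.569, -0.026, 0.029]
wrist_force: [-4.1, 1.7, -3.7]
grip_width: 0.0114
```

```bash
python3 -m jog '[{"tx":0,"ty":0,"tz":-1.5,"wx":0,"wy":0,"wz":0},{"tx":0,"ty":0,"tz":-1.5,"wx":0,"wy":0,"wz":0},{"tx":0,"ty":0,"tz":-1.5,"wx":0,"wy":0,"wz":0},{"tx":0,"ty":0,"tz":-1.5,"wx":0,"wy":0,"wz":0},{"tx":0,"ty":0,"tz":-1.5,"wx":0,"wy":0,"wz":0},{"tx":0,"ty":0,"tz":-1.5,"wx":0,"wy":0,"wz":0},{"tx":0,"ty":0,"tz":-1.5,"wx":0,"wy":0,"wz":0},{"tx":0,"ty":0,"tz":-1.5,"wx":0,"wy":0,"wz":0}]'
```

```text
clock: 17.65
ee_pos: [0.5111, 0.0048, 0.0868]
tcp_rot: [-1.57, -0.026, 0.029]
wrist_force: [-2.3, 4.2, 1.2]
grip_width: 0.0115
```

```bash
python3 -m jog '[{"tx":0,"ty":0,"tz":-1.5,"wx":0,"wy":0,"wz":0},{"tx":0,"ty":0,"tz":-1.5,"wx":0,"wy":0,"wz":0},{"tx":0,"ty":0,"tz":-1.5,"wx":0,"wy":0,"wz":0},{"tx":0,"ty":0,"tz":-1.5,"wx":0,"wy":0,"wz":0},{"tx":0,"ty":0,"tz":-1.5,"wx":0,"wy":0,"wz":0},{"tx":0,"ty":0,"tz":-1.5,"wx":0,"wy":0,"wz":0},{"tx":0,"ty":0,"tz":-1.5,"wx":0,"wy":0,"wz":0},{"tx":0,"ty":0,"tz":-1.5,"wx":0,"wy":0,"wz":0}]'
```

```text
clock: 18.65
ee_pos: [0.5115, -0.0075, 0.0868]
tcp_rot: [-1.57, -0.026, 0.029]
wrist_force: [-3.7, 2.0, 0.7]
grip_width: 0.0109
```

```bash
python3 -m jog '[{"tx":0,"ty":0,"tz":-1.5,"wx":0,"wy":0,"wz":0},{"tx":0,"ty":0,"tz":-1.5,"wx":0,"wy":0,"wz":0},{"tx":0,"ty":0,"tz":-1.5,"wx":0,"wy":0,"wz":0},{"tx":0,"ty":0,"tz":-1.5,"wx":0,"wy":0,"wz":0},{"tx":0,"ty":0,"tz":-1.5,"wx":0,"wy":0,"wz":0},{"tx":0,"ty":0,"tz":-1.5,"wx":0,"wy":0,"wz":0},{"tx":0,"ty":0,"tz":-1.5,"wx":0,"wy":0,"wz":0},{"tx":0,"ty":0,"tz":-1.5,"wx":0,"wy":0,"wz":0}]'
```

```text
clock: 19.65
ee_pos: [0.5125, -0.0196, 0.0869]
tcp_rot: [-1.571, -0.027, 0.028]
wrist_force: [-5.2, 6.9, 4.6]
grip_width: 0.0109
```

```bash
python3 -m jog '[{"tx":0,"ty":0,"tz":-1.5,"wx":0,"wy":0,"wz":0},{"tx":0,"ty":0,"tz":-1.5,"wx":0,"wy":0,"wz":0},{"tx":0,"ty":0,"tz":-1.5,"wx":0,"wy":0,"wz":0},{"tx":0,"ty":0,"tz":-1.5,"wx":0,"wy":0,"wz":0},{"tx":0,"ty":0,"tz":-1.5,"wx":0,"wy":0,"wz":0},{"tx":0,"ty":0,"tz":-1.5,"wx":0,"wy":0,"wz":0},{"tx":0,"ty":0,"tz":-1.5,"wx":0,"wy":0,"wz":0},{"tx":0,"ty":0,"tz":-1.5,"wx":0,"wy":0,"wz":0}]'
```

```text
clock: 20.65
ee_pos: [0.5134, -0.0316, 0.0871]
tcp_rot: [-1.571, -0.028, 0.027]
wrist_force: [-2.3, 1.4, -4.5]
grip_width: 0.0111
```

```bash
python3 -m jog '[{"tx":0,"ty":0,"tz":-1.5,"wx":0,"wy":0,"wz":0},{"tx":0,"ty":0,"tz":-1.5,"wx":0,"wy":0,"wz":0},{"tx":0,"ty":0,"tz":-1.5,"wx":0,"wy":0,"wz":0},{"tx":0,"ty":0,"tz":-1.5,"wx":0,"wy":0,"wz":0},{"tx":0,"ty":0,"tz":-1.5,"wx":0,"wy":0,"wz":0},{"tx":0,"ty":0,"tz":-1.5,"wx":0,"wy":0,"wz":0},{"tx":0,"ty":0,"tz":-1.5,"wx":0,"wy":0,"wz":0},{"tx":0,"ty":0,"tz":-1.5,"wx":0,"wy":0,"wz":0}]'
```

```text
clock: 21.65
ee_pos: [0.514, -0.0437, 0.0872]
tcp_rot: [-1.571, -0.028, 0.027]
wrist_force: [0.4, -0.3, -4.1]
grip_width: 0.0111
```

```bash
python3 - <<'E'
from h import *
S=ctrl.read_state();print(S["ee_pos"],S["wrist_force"],S["ft_torque"])
b=(265,110,415,250);c=optics.read_camera("scene");cv2.imwrite("pics/s5.png",cv2.resize(c["image"][b[1]:b[3],b[0]:b[2]],None,fx=4,fy=4,interpolation=cv2.INTER_CUBIC))
S=ctrl.read_state();print(S["ee_pos"],S["wrist_force"],S["ft_torque"])
E
```

```text
[ 0.5140437  -0.04370272  0.08717497] [ 0.43703424 -0.2626814  -4.11863901] [-0.00639954  0.01341602  0.03488666]
[ 0.51400318 -0.04384108  0.08713313] [ 0.22828238  0.48859946 -3.60571178] [-0.0596845  -0.02734687 -0.04108137]
```

View pics/s5.png

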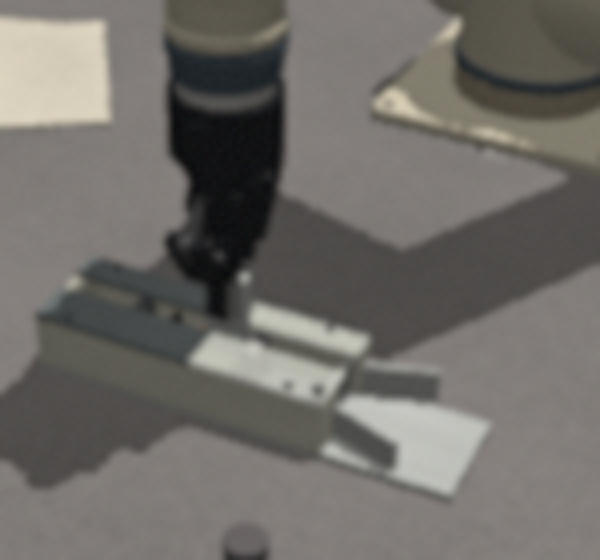

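The side and push forces have gone, so the gate has left the carrier (nose about 118 mm). Now feel for the pad slowly.

```bash
python3 -m jog '[{"tx":0,"ty":0,"tz":-1,"wx":0,"wy":0,"wz":0},{"tx":0,"ty":0,"tz":-1,"wx":0,"wy":0,"wz":0},{"tx":0,"ty":0,"tz":-1,"wx":0,"wy":0,"wz":0},{"tx":0,"ty":0,"tz":-1,"wx":0,"wy":0,"wz":0},{"tx":0,"ty":0,"tz":-0.5,"wx":0,"wy":0,"wz":0},{"tx":0,"ty":0,"tz":-0.5,"wx":0,"wy":0,"wz":0},{"tx":0,"ty":0,"tz":0,"wx":0,"wy":0,"wz":0},{"tx":0,"ty":0,"tz":0,"wx":0,"wy":0,"wz":0}]'
```

```text
clock: 22.7
ee_pos: [0.514, -0.0485, 0.0871]
tcp_rot: [-1.571, -0.027, 0.027]
wrist_force: [-0.4, -0.0, -3.5]
grip_width: 0.011
```

```bash
python3 -m jog '[{"tx":0,"ty":0,"tz":-0.6,"wx":0,"wy":0,"wz":0},{"tx":0,"ty":0,"tz":-0.6,"wx":0,"wy":0,"wz":0},{"tx":0,"ty":0,"tz":-0.6,"wx":0,"wy":0,"wz":0},{"tx":0,"ty":0,"tz":-0.6,"wx":0,"wy":0,"wz":0},{"tx":0,"ty":0,"tz":-0.6,"wx":0,"wy":0,"wz":0},{"tx":0,"ty":0,"tz":0,"wx":0,"wy":0,"wz":0},{"tx":0,"ty":0,"tz":0,"wx":0,"wy":0,"wz":0},{"tx":0,"ty":0,"tz":0,"wx":0,"wy":0,"wz":0}]'
```

```text
clock: 23.7
ee_pos: [0.5141, -0.0515, 0.0871]
tcp_rot: [-1.571, -0.028, 0.028]
wrist_force: [0.3, 0.3, -3.6]
grip_width: 0.0115
```

```bash
python3 -m jog '[{"tx":0,"ty":0,"tz":-0.6,"wx":0,"wy":0,"wz":0},{"tx":0,"ty":0,"tz":-0.6,"wx":0,"wy":0,"wz":0},{"tx":0,"ty":0,"tz":-0.6,"wx":0,"wy":0,"wz":0},{"tx":0,"ty":0,"tz":-0.6,"wx":0,"wy":0,"wz":0},{"tx":0,"ty":0,"tz":-0.6,"wx":0,"wy":0,"wz":0},{"tx":0,"ty":0,"tz":0,"wx":0,"wy":0,"wz":0},{"tx":0,"ty":0,"tz":0,"wx":0,"wy":0,"wz":0},{"tx":0,"ty":0,"tz":0,"wx":0,"wy":0,"wz":0}]'; python3 -c "
from cell import ctrl
S=ctrl.read_state();print(S['wrist_force'],S['ft_torque'],S['ee_pos'])"
```

```text
clock: 24.7
ee_pos: [0.5142, -0.0545, 0.0871]
tcp_rot: [-1.571, -0.027, 0.028]
wrist_force: [-0.1, -0.2, -4.1]
grip_width: 0.0111
[-0.128073  -0.1642462 -4.1480666] [-0.02022477 -0.03728748  0.00526787] [ 0.51421152 -0.05445338  0.08706752]
```

```bash
python3 -m jog '[{"tx":0,"ty":0,"tz":-0.6,"wx":0,"wy":0,"wz":0},{"tx":0,"ty":0,"tz":-0.6,"wx":0,"wy":0,"wz":0},{"tx":0,"ty":0,"tz":-0.6,"wx":0,"wy":0,"wz":0},{"tx":0,"ty":0,"tz":-0.6,"wx":0,"wy":0,"wz":0},{"tx":0,"ty":0,"tz":-0.6,"wx":0,"wy":0,"wz":0},{"tx":0,"ty":0,"tz":-0.5,"wx":0,"wy":0,"wz":0},{"tx":0,"ty":0,"tz":-0.5,"wx":0,"wy":0,"wz":0},{"tx":0,"ty":0,"tz":0,"wx":0,"wy":0,"wz":0}]'; python3 -c "
from cell import ctrl
S=ctrl.read_state();print(S['wrist_force'],S['ft_torque'],S['ee_pos'])"
```

```text
clock: 25.7
ee_pos: [0.5144, -0.0584, 0.0871]
tcp_rot: [-1.57, -0.028, 0.027]
wrist_force: [-0.0, 1.4, -3.8]
grip_width: 0.0112
[-0.04567275  1.42955272 -3.77397841] [0.29059447 0.02842359 0.01051935] [ 0.5143818  -0.05843987  0.08709838]
```

```bash
python3 -m jog '[{"tx":0,"ty":0,"tz":-0.6,"wx":0,"wy":0,"wz":0},{"tx":0,"ty":0,"tz":-0.6,"wx":0,"wy":0,"wz":0},{"tx":0,"ty":0,"tz":-0.6,"wx":0,"wy":0,"wz":0},{"tx":0,"ty":0,"tz":-0.6,"wx":0,"wy":0,"wz":0},{"tx":0,"ty":0,"tz":-0.6,"wx":0,"wy":0,"wz":0},{"tx":0,"ty":0,"tz":-0.5,"wx":0,"wy":0,"wz":0},{"tx":0,"ty":0,"tz":-0.5,"wx":0,"wy":0,"wz":0},{"tx":0,"ty":0,"tz":0,"wx":0,"wy":0,"wz":0}]'; python3 -c "
from cell import ctrl
S=ctrl.read_state();print(S['wrist_force'],S['ft_torque'],S['ee_pos'])"
```

```text
clock: 26.7
ee_pos: [0.5145, -0.0625, 0.0871]
tcp_rot: [-1.57, -0.027, 0.027]
wrist_force: [-0.8, 4.4, -1.7]
grip_width: 0.0111
[-0.82301933  4.41019507 -1.6512228 ] [0.89109648 0.13546366 0.00694164] [ 0.51450746 -0.06245568  0.0870933 ]
```

The pad was felt: 1.4 N, then 4.4 N after 4 mm more, a slope of about 0.74 N/mm against the 0.7 given. That puts the face near TCP y=-0.0565 and the travel at about 6 mm. Settle the carrier onto the floor, then check again.

```bash
python3 -m jog '[{"tx":0,"ty":0.1,"tz":0,"wx":0,"wy":0,"wz":0},{"tx":0,"ty":0.1,"tz":0,"wx":0,"wy":0,"wz":0},{"tx":0,"ty":0.1,"tz":0,"wx":0,"wy":0,"wz":0},{"tx":0,"ty":0.1,"tz":0,"wx":0,"wy":0,"wz":0},{"tx":0,"ty":0,"tz":0,"wx":0,"wy":0,"wz":0},{"tx":0,"ty":0,"tz":0,"wx":0,"wy":0,"wz":0},{"tx":0,"ty":0,"tz":0,"wx":0,"wy":0,"wz":0},{"tx":0,"ty":0,"tz":0,"wx":0,"wy":0,"wz":0}]'; python3 -c "
from cell import ctrl
S=ctrl.read_state();print(S['wrist_force'],S['ft_torque'],S['ee_pos'])"
```

```text
clock: 27.7
ee_pos: [0.5145, -0.0624, 0.0868]
tcp_rot: [-1.571, -0.028, 0.027]
wrist_force: [-1.3, 4.5, 3.0]
grip_width: 0.0114
[-1.3229787   4.50665366  2.99414478] [ 1.09696773  0.30323939 -0.00592197] [ 0.51453488 -0.06241565  0.08678887]
```

The carrier is on the floor and pressed. Release.

```bash
python3 -m jog '[{"tx":0,"ty":0,"tz":0,"wx":0,"wy":0,"wz":0},{"tx":0,"ty":0,"tz":0,"wx":0,"wy":0,"wz":0},{"tx":0,"ty":0,"tz":0,"wx":0,"wy":0,"wz":0},{"tx":0,"ty":0,"tz":0,"wx":0,"wy":0,"wz":0},{"tx":0,"ty":0,"tz":0,"wx":0,"wy":0,"wz":0},{"tx":0,"ty":0,"tz":0,"wx":0,"wy":0,"wz":0},{"tx":0,"ty":0,"tz":0,"wx":0,"wy":0,"wz":0},{"tx":0,"ty":0,"tz":0,"wx":0,"wy":0,"wz":0}]' -0.1 60
python3 -c "
from cell import ctrl
S=ctrl.read_state();print(S['wrist_force'],S['ft_torque'],S['ee_pos'])"
```

```text
clock: 28.7
ee_pos: [0.5145, -0.0625, 0.0867]
tcp_rot: [-1.571, -0.027, 0.027]
wrist_force: [-0.7, -0.5, -0.2]
grip_width: 0.0469
[-0.68504756 -0.45504346 -0.16401192] [ 0.00153051 -0.02635462 -0.00245409] [ 0.51450992 -0.06249991  0.08666849]
```

```bash
python3 -m jog '[{"tx":0,"ty":-5,"tz":0,"wx":0,"wy":0,"wz":0},{"tx":0,"ty":-10,"tz":0,"wx":0,"wy":0,"wz":0},{"tx":0,"ty":-15,"tz":0,"wx":0,"wy":0,"wz":0},{"tx":0,"ty":-20,"tz":0,"wx":0,"wy":0,"wz":0},{"tx":0,"ty":-20,"tz":0,"wx":0,"wy":0,"wz":0},{"tx":0,"ty":-20,"tz":0,"wx":0,"wy":0,"wz":0},{"tx":0,"ty":-10,"tz":0,"wx":0,"wy":0,"wz":0},{"tx":0,"ty":0,"tz":0,"wx":0,"wy":0,"wz":0}]'
python3 - <<'E'
from h import *
b=(265,110,415,250);c=optics.read_camera("scene");cv2.imwrite("pics/s6.png",cv2.resize(c["image"][b[1]:b[3],b[0]:b[2]],None,fx=4,fy=4,interpolation=cv2.INTER_CUBIC))
w,uv,col=cloud(c,(265,140,395,240));
m=(w[:,2]>.080)&(w[:,2]<.108)&(abs(w[:,0]-.514)<.03)&(w[:,1]<0.03)
print(np.median(w[m],0),m.sum(),cv2.minAreaRect(w[m,:2].astype(np.float32)*1000))
E
```

```text
clock: 29.7
ee_pos: [0.5148, -0.0625, 0.1875]
tcp_rot: [-1.571, -0.029, 0.026]
wrist_force: [0.1, 0.3, -1.2]
grip_width: 0.0471
[ 0.51943987 -0.05738282  0.09174092] 82 ((516.4470825195312, -58.64586639404297), (15.232905387878418, 31.40444564819336), 3.963567018508911)
```

View pics/s6.png

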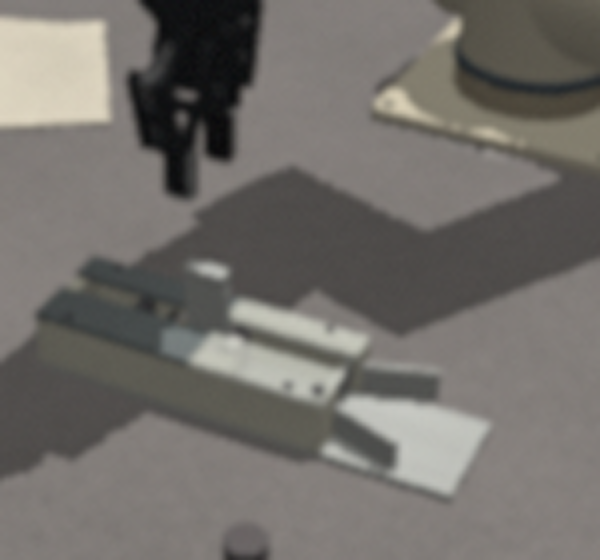

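Released, with the plate upright (crop 208,295). I move the arm aside for a clear top view, to check how far the carrier sprang back and that the gate is shut.

```bash
python3 -m jog '[{"tx":0,"ty":-5,"tz":20,"wx":0,"wy":0,"wz":0},{"tx":0,"ty":-5,"tz":40,"wx":0,"wy":0,"wz":0},{"tx":0,"ty":-5,"tz":45,"wx":0,"wy":0,"wz":0},{"tx":0,"ty":0,"tz":45,"wx":0,"wy":0,"wz":0},{"tx":0,"ty":0,"tz":45,"wx":0,"wy":0,"wz":0},{"tx":0,"ty":0,"tz":45,"wx":0,"wy":0,"wz":0},{"tx":0,"ty":0,"tz":40,"wx":0,"wy":0,"wz":0},{"tx":0,"ty":0,"tz":20,"wx":0,"wy":0,"wz":0}]'
python3 - <<'E'
from h import *
o=[]
for n,bx in (("top",(300,190,382,250)),("scene",(265,140,395,240))):
  c=optics.read_camera(n);cv2.imwrite(f"pics/{n}7.png",cv2.resize(c["image"][bx[1]:bx[3],bx[0]:bx[2]],None,fx=6,fy=6,interpolation=cv2.INTER_CUBIC))
  w,uv,col=cloud(c,bx)
  m=(w[:,2]>.088)&(w[:,2]<.102)&(abs(w[:,0]-.514)<.03)&(w[:,1]<0.03)
  P=w[m]; print(n,P.mean(0).round(4),len(P),np.percentile(P,[2,98],axis=0).round(4).tolist(),cv2.minAreaRect(P[:,:2].astype(np.float32)*1000))
E
```

```text
clock: 30.75
ee_pos: [0.503, 0.2398, 0.2012]
tcp_rot: [-1.571, -0.028, 0.03]
wrist_force: [0.6, -0.0, -0.2]
grip_width: 0.0468
top [ 0.5146 -0.0572  0.0942] 48 [[0.5087, -0.0731, 0.0886], [0.5203, -0.0443, 0.0988]] ((514.41943359375, -58.732391357421875), (29.143596649169922, 11.668937683105469), 89.82550811767578)
scene [ 0.5174 -0.0574  0.0943] 53 [[0.51, -0.0725, 0.0888], [0.5226, -0.0441, 0.0976]] ((516.3176879882812, -57.96001434326172), (14.047263145446777, 29.549711227416992), 2.7140002250671387)
```

View pics/top7.png

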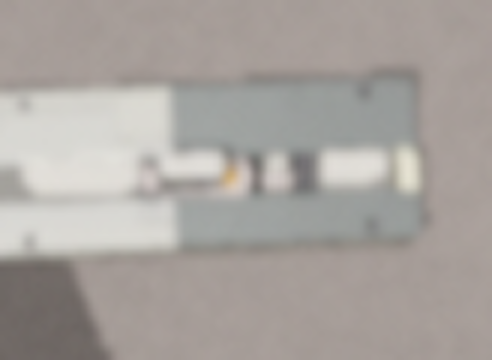

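View pics/scene7.png

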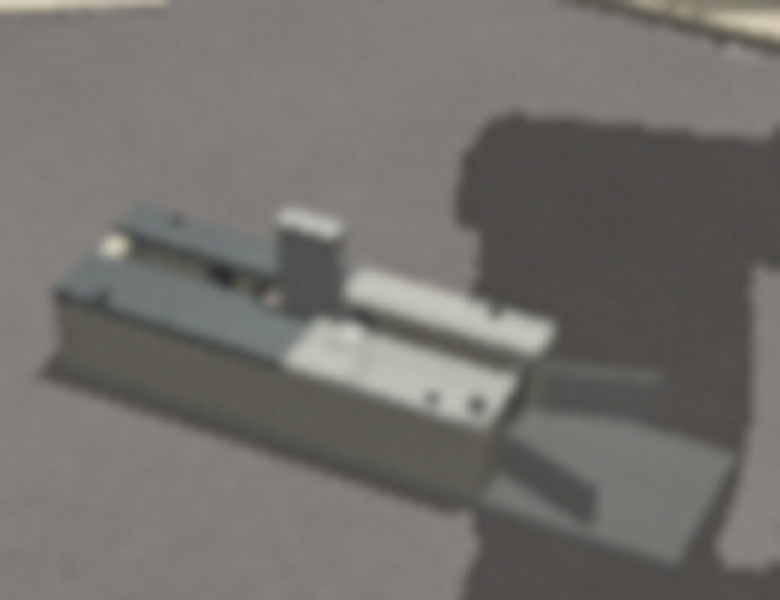

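The plate is upright and the nose lies against the dark pad edge at top crop (250,172). I measure the pad's shift against the first picture.

```bash
python3 - <<'E'
from h import *
A=cv2.cvtColor(cv2.imread("pics/top0.png"),cv2.COLOR_BGR2GRAY).astype(float)
c=optics.read_camera("top");cv2.imwrite("pics/top8f.png",c["image"]);B=cv2.cvtColor(c["image"],cv2.COLOR_BGR2GRAY).astype(float)
for r in (216,217,218,219,220):
  print(r,A[r,336:366].astype(int).tolist());print("   ",B[r,336:366].astype(int).tolist())
a=A[216:221,336:366].mean(0);b=B[216:221,336:366].mean(0)
x=np.arange(336,366)
def cen(p,lo,hi):
    k=(x>=lo)&(x<=hi);d=np.clip(170-p[k],0,None);return (d*x[k]).sum()/d.sum()
print("pad band",cen(a,338,345),cen(b,339,346),"second",cen(a,346,356),cen(b,346,356))
# gate region
cv2.imwrite("pics/gate.png",np.vstack([cv2.resize(cv2.imread("pics/top0.png")[200:240,285:345],None,fx=7,fy=7,interpolation=cv2.INTER_CUBIC),cv2.resize(c["image"][200:240,285:345],None,fx=7,fy=7,interpolation=cv2.INTER_CUBIC)]))
E
```

```text
216 [203, 202, 199, 183, 145, 118, 140, 175, 197, 204, 200, 181, 142, 119, 121, 125, 145, 182, 210, 218, 218, 218, 219, 219, 220, 220, 219, 212, 192, 181]
    [199, 168, 146, 157, 162, 140, 119, 137, 170, 193, 197, 180, 140, 117, 118, 123, 143, 179, 207, 215, 216, 216, 217, 217, 218, 217, 217, 210, 190, 178]
217 [217, 217, 215, 198, 147, 100, 133, 180, 205, 212, 207, 188, 145, 115, 115, 122, 144, 186, 214, 223, 223, 223, 223, 224, 224, 224, 223, 216, 195, 179]
    [207, 180, 159, 170, 178, 155, 116, 133, 177, 202, 205, 185, 142, 114, 114, 119, 142, 183, 212, 220, 221, 220, 221, 221, 221, 222, 221, 212, 192, 176]
218 [220, 221, 218, 201, 149, 95, 135, 183, 204, 209, 205, 189, 155, 126, 118, 121, 146, 186, 214, 223, 222, 222, 223, 223, 223, 222, 219, 210, 190, 174]
    [203, 181, 166, 180, 191, 174, 130, 138, 181, 201, 202, 186, 153, 123, 116, 120, 144, 184, 212, 220, 220, 219, 220, 221, 221, 219, 216, 208, 187, 173]
219 [219, 219, 217, 201, 148, 98, 143, 190, 204, 207, 205, 195, 170, 135, 118, 121, 143, 182, 208, 216, 217, 217, 217, 217, 216, 212, 204, 194, 177, 168]
    [183, 175, 178, 191, 199, 182, 136, 145, 188, 203, 203, 192, 166, 132, 116, 119, 141, 179, 206, 214, 214, 214, 214, 215, 214, 210, 202, 192, 173, 167]
220 [214, 214, 212, 195, 144, 99, 143, 186, 199, 201, 200, 192, 167, 134, 117, 119, 138, 169, 191, 198, 199, 199, 199, 200, 198, 193, 182, 172, 163, 163]
    [168, 178, 191, 200, 199, 176, 131, 143, 184, 198, 197, 189, 165, 131, 114, 116, 136, 167, 189, 196, 196, 197, 197, 196, 196, 190, 179, 171, 160, 160]
pad band 341.0636215334421 342.3316455696202 second 350.15823466092576 350.14198782961466
```

View pics/gate.png

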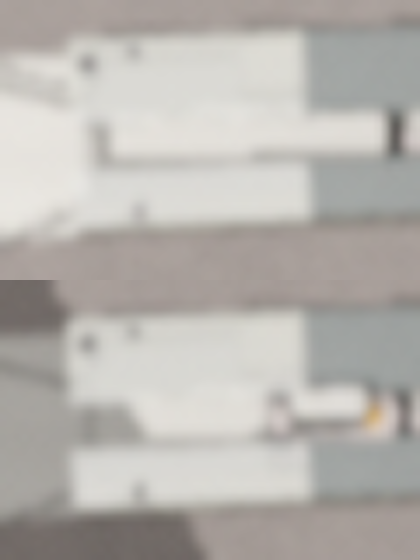

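The pad still sits 3 to 4 mm in: its band moved 1.0 to 1.3 px at about 3 mm/px, while the fixed band at 350 px did not move. The gate is in the arm's shadow, so I shift the arm and look again.

```bash
python3 -m jog '[{"tx":0,"ty":0,"tz":20,"wx":0,"wy":0,"wz":0},{"tx":0,"ty":0,"tz":30,"wx":0,"wy":0,"wz":0},{"tx":0,"ty":0,"tz":30,"wx":0,"wy":0,"wz":0},{"tx":0,"ty":0,"tz":30,"wx":0,"wy":0,"wz":0},{"tx":0,"ty":0,"tz":20,"wx":0,"wy":0,"wz":0},{"tx":0,"ty":0,"tz":20,"wx":0,"wy":0,"wz":0},{"tx":0,"ty":0,"tz":0,"wx":0,"wy":0,"wz":0},{"tx":0,"ty":0,"tz":0,"wx":0,"wy":0,"wz":0}]'
python3 - <<'E'
from h import *
c=optics.read_camera("top");t0=cv2.imread("pics/top0.png");s0=cv2.imread("pics/scene0.png");s=optics.read_camera("scene")["image"]
f=lambda i,a,b,c_,d:cv2.resize(i[a:b,c_:d],(400,270),interpolation=cv2.INTER_CUBIC)
cv2.imwrite("pics/gate2.png",np.vstack([np.hstack([f(t0,203,238,270,322),f(c["image"],203,238,270,322)]),np.hstack([f(s0,185,225,330,390),f(s,185,225,330,390)])]))
cv2.imwrite("pics/full9.png",c["image"])
d=cv2.absdiff(t0,c["image"]).max(2)
for n,b in (("bottle",(268,130,292,156)),("tray",(203,138,255,178)),("driver",(410,172,445,242))):
    print(n,d[b[1]:b[3],b[0]:b[2]].max())
E
```

```text
clock: 31.9
ee_pos: [0.4988, 0.3869, 0.2016]
tcp_rot: [-1.571, -0.027, 0.027]
wrist_force: [-1.5, -0.6, -0.4]
grip_width: 0.0469
bottle 6
tray 58
driver 6
```

View pics/gate2.png

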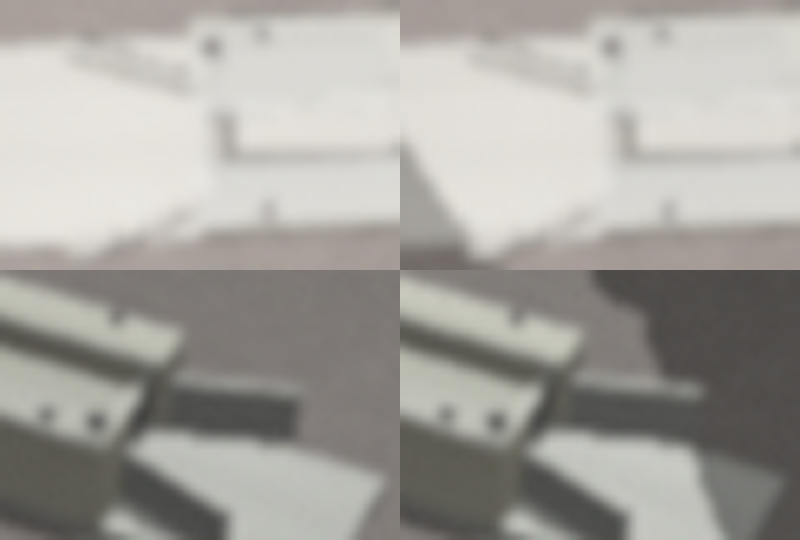

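The gate edge at (228,135) in the old picture reappears at the same place (628,135) in the new one, so the gate is shut. The bottle and screwdriver are unchanged. The tray pixels differ by up to 58, most likely from the arm being over there, since nothing came near it. Hand in.

```bash
python3 - <<'E'
from cell import ctrl
print(ctrl.sign_off())
E
```

```text
the job is handed in; nothing more can be done
None
```

The carrier is in the dock, resting against the pressed pad with the gate shut behind it, and I handed the job in at about 32 s. No verdict was reported.

- **Grasp:** I gripped the silver carrier by its plate, set it on the apron and pushed it nose first through the gate. The push force reached 10 N in the readings at the end of each move. It vanished at a nose position of about 117 mm, which is where the gate leaves the carrier.
- **Pad:** I felt it at 1.4 N, then 4.5 N, which is about 6 mm of travel. I then set the carrier on the floor and let go.

What the last checks showed:
- **Pad after release:** it is still pressed in about 3–4 mm by the image shift. The plate position gives a lower figure of roughly 1–3 mm; both are above the 0.8 mm needed, the lowest estimate only just.
- **Carrier:** the plate looks upright in the images. The nose is at roughly 128 mm, well past 113 mm.
- **Gate:** its edge appears exactly where it was at the start.
- **Bystanders:** the bottle and screwdriver are unchanged. The tray's pixels differed by up to 58, which I put down to the arm or its shadow over that area; I did not check that separately, though nothing came near the tray at its height.
- **Robot:** the gripper is open and clear of everything.

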